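# Nest the measuring cups on the sloped stand

### The arm

A 6-joint arm with a two-finger parallel gripper is mounted at the origin on the work surface. World frame = base frame: x ahead of the robot, y to its left, z up, the work surface at z = 0. Lengths are in m, angles in rad, forces in N, time in s.
With the tool pointing down it reaches from about 0.25 to 0.725 m from the base axis. Payload 4 kg.
Tool frame: the origin (TCP) lies on the centre line of the jaws, within the pads' length; the fingertips stand 17 mm ahead of it and the grasp point (between the pads) lies 2 mm behind it; z points along the fingers, y is the line along which they close (so a half turn about z gives the same grasp; the last joint's range is limited). The gripper opens to 85 mm and grips with 20 to 120 N. Pads are 22 mm wide; open, the fingers measure 114 mm over their backs; the gripper's body (76 mm by 85 mm) begins 54 mm behind the grasp point. The pads swing forward as they close: fully open they stand 13 mm farther back than shut.
Start: joints at [0, 0.241, 0.005, 1.335, 0, 1.571], TCP at [0.5, -0, 0.248] pointing down, gripper open.
Joint ranges: [-2.72, 2.72], [-1.05, 1.87], [-1.09, 1.28], [-1.99, 2.15], [-1.42, 1.44], [-3.14, 3.14]. Speed limits (rad/s): [2.79, 2.79, 3.14, 3.14, 3.14, 3.14].

### API

Orientations are given as a unit quaternion [x, y, z, w].
In Python, from workcell import get_obs, imaging, order gives the robot as it stands.
- The arm moves only by the tool apply_moves, never from a script. Its argument "targets" is a list that holds one entry, the list of rows, each a list of 5 numbers: the shift along the world's x, y, z in units of 40 mm (1.0 is 40 mm), then the turn about the world's z in degrees, then the gripper command: -1 is shut, 1 is fully open, values between are in proportion. In form: [[[dx, dy, dz, turn, fingers], ...]]. A call has 1 to 8 rows; each row shifts and turns the commanded pose from where the row before left it; what a row does not reach is not made up. A row lasts 1/12 s, in which the tool goes at most 41.7 mm and 7.16 degrees, less where a joint would pass 70% of its speed; a pose out of reach is approached as far as the arm can. A call is refused whole if a number of a shift passes 1 or a number of a turn 7.16, either way. A call with a gripper value outside its range is refused whole. The fingers move at their own pace and stop on an object; the grip force is fixed at half the most. Time passes only in rows, so rows that do not move let the fingers close. It gives the time, the measured TCP pose, the force, the opening and the grip force at its end, in the units of the state.
- get_obs(): the state, without advancing time (a new reading comes with each control period).
- imaging.camera(name): name is "scene" or "side" or "wrist"; returns (picture, depth): 400x640x3 uint8, blue, green, red; 400x640 float32, m along the optical axis (not along the pixel's ray), 0 where there is no reading.
- imaging.get_calibration(name): a dict with "camera_matrix" (3x3 intrinsics, pixels), "k1" (the pictures are not rectified: a ray, as slopes to the right and down, at radius r is drawn at 1 + k1 r^2 times it, then the intrinsics apply), "eye" and "rotation" of the camera in the world; the wrist camera has in their place "hand_eye" (4x4, takes a point from camera to tool coordinates, whose origin is the TCP and whose axes are the flange's). Camera axes: x right, y down, z forward; pixel columns grow to the right and rows downward; lengths in m; the calibration is good to about 2 mm. A picture is of the moment at which its call begins: read the wrist's pose just before it. get_calibration takes no time and is no camera call.
- order.job_done(): hands the job in; it is judged then, once.
The state is a dict: "clock": time; "joint_pos": joint angles; "joint_vel": joint speeds; "tau": joint torques, N m; "eef_pos": TCP position; "tool_rot": TCP orientation; "ft_force": force on the tool from outside, world axes, zero at the start; "ft_torque": the same for the moment, N m; "grip_width": finger opening in m; "grasp_force": force on a finger pad.
Only numpy, scipy, OpenCV 4.12 (cv2) and the standard library are available. Lean on these libraries where they do the work, as an engineer would, in place of code of your own. Each camera call takes 0.05 s, during which the arm holds its last target. There are 200 camera calls.

### The job

Put the measuring cups away: nest the yellow medium cup in the green large cup that is fixed, tilted, on the sloped stand, and then nest the blue small cup in the yellow one, each sitting fully home on the floor of the one outside it. Tilt each cup in line with the tilted green one and lower it nearly to the bottom before letting go; do not drop it in. Leave the other things on the bench where they are.

Things in the scene. Friction and masses are not known exactly. Their poses are not given: they have to be found in the camera images.
- large_cup: Green tapered plastic cup, no handle, outer radius 56 mm at the rim, 45 mm at the underside, 50 mm high, wall 3 mm, floor 4 mm. Fixed on the sloped stand, axis 35 degrees from vertical, mouth up and towards the robot. Origin: centre of its underside, 62 mm above the bench; z: its axis, out of the mouth; y: level, across the slope; -x: down the slope.
- large_cup_in (a point): Centre of the green cup's inner floor (inner radius 42 mm here, 53 mm at the mouth 46 mm farther out along z); axes as the green cup's. The yellow cup's origin belongs here.
- medium_cup: Loose yellow plastic measuring cup, tapered: outer radius 46 mm at the rim, 37 mm at the underside, 50 mm high, wall 3 mm, floor 4 mm, about 100 g. Upright on the bench at the start. Origin: centre of the underside; z: its axis, out of the mouth; -x: where its straight handle points. About 4 mm of play all round in the green cup; home, its origin is 4 mm above that cup's origin along z.
- medium_cup_handle (a point): Grip point on the yellow cup's handle, mid-height, 82 mm from the cup's axis, 53 mm above its underside; axes as the cup's. Bar 14 mm wide (y), 10 mm high, from the rim to 109 mm from the axis. Pinch it across its width. 
- small_cup: Loose blue plastic measuring cup, tapered: outer radius 36 mm at the rim, 29 mm at the underside, 50 mm high, wall 3 mm, floor 4 mm, about 80 g. Upright on the bench at the start. Origin: centre of the underside; z: its axis, out of the mouth; -x: where its straight handle points. About 4 mm of play all round in the yellow cup; home, its origin is 4 mm above that cup's origin along z.
- small_cup_handle (a point): Grip point on the blue cup's handle, mid-height, 82 mm from the cup's axis, 53 mm above its underside; axes as the cup's. Bar 14 mm wide (y), 10 mm high, from the rim to 104 mm from the axis. Pinch it across its width. Nested, it would foul the yellow handle pointing the same way: turn them 60 degrees or more apart, e.g. one to each side across the slope.
- stand: Aluminium stand that carries the large cup: 130 x 124 mm base with a sloping board (130 mm along the slope) on top, its top side 62 mm above the bench in the middle; fixed to the bench. Origin: centre of its base, on the bench; -x: its low front side. Do not expect it to move.
- ramekin: Bystander: white ceramic dish, radius 36 mm, 40 mm high, in front of the stand. Origin: centre of the underside.
- sugar_jar: Bystander: glass jar with a steel cap, radius 42 mm, 130 mm high. Origin: centre of the underside.
- spatula: Bystander: kitchen spatula lying on the bench. Origin: under its middle.
- timer: Bystander: white round kitchen timer with a red grip on top, radius 32 mm, 47 mm high. Origin: centre of the underside.
Mind the look-alikes: they are no part of the job. Of the things that look like the small_cup, take the one that is farthest to the robot's right at the start.

How it is judged:
On the way, in this order (a step that is already met when the one before it is completed fails the run):
1. the medium cup is held inside the large one, origins within 30 mm, axes within 15 degrees (contact force between the fingers and medium_cup above 0.5 N and distance between medium_cup and large_cup below 0.03 m and angle between the z axis of medium_cup and the z axis of large_cup, either way round below 0.26 rad), for 0.1 s.
2. the medium cup sits home in the large one, released (z of medium_cup in the frame of large_cup between -0.002 and 0.009 m and distance between medium_cup and large_cup below 0.016 m and angle between the z axis of medium_cup and the z axis of large_cup, either way round below 0.12 rad and contact force between the fingers and medium_cup below 0.2 N), for 0.2 s.
3. the small cup is held inside the medium one, origins within 30 mm, axes within 15 degrees (contact force between the fingers and small_cup above 0.5 N and distance between small_cup and medium_cup below 0.03 m and angle between the z axis of small_cup and the z axis of medium_cup, either way round below 0.26 rad), for 0.1 s.
4. the small cup sits home in the medium one, released (z of small_cup in the frame of medium_cup between -0.002 and 0.009 m and distance between small_cup and medium_cup below 0.016 m and angle between the z axis of small_cup and the z axis of medium_cup, either way round below 0.12 rad and contact force between the fingers and small_cup below 0.2 N), for 0.2 s.
At the end, for the whole second after the job is handed in: The medium cup rests in the large cup and the small cup in the medium one, each at rest with its underside less than 9 mm above the underside of the cup outside it (fully home is 4 mm), the origins within 16 mm of each other and the axes within 0.12 rad (z of medium_cup in the frame of large_cup between -0.002 and 0.009 m and distance between medium_cup and large_cup below 0.016 m and angle between the z axis of medium_cup and the z axis of large_cup, either way round below 0.12 rad and z of small_cup in the frame of medium_cup between -0.002 and 0.009 m and distance between small_cup and medium_cup below 0.016 m and angle between the z axis of small_cup and the z axis of medium_cup, either way round below 0.12 rad and linear speed of each of medium_cup, small_cup below 0.02 m/s); the robot touches nothing.
It fails at once if a bystander (ramekin, jar, spatula, timer) is moved more than 40 mm (distance of any of ramekin, sugar_jar, spatula, timer from where it was at the start of the episode above 0.04 m).
It also fails if it takes over 64 s, if anything falls off the work surface, if the arm or the gripper's body presses on something with over 40 N, if the wrist force passes 120 N, or if a joint passes its speed limit or range.

## Working session

There is one attempt and no reset: what is moved stays moved. The work goes in short steps, Python scripts to look and compute and a tool call to move; the robot and the scene stay as the last step left them, time stands still between calls to the robot, and variables do not carry over. Pictures are saved under pics/ and viewed, at most 10 in all, crops included, and the job is handed in when it is done.

Besides the shell and the picture viewer there is one more tool, called after "Emit:" as name(argument=value, ...), one argument or row to a line, values as JSON. apply_moves: Moves the arm, as the interface text tells. Its arguments: {"type":"object","properties":{"targets":{"type":"array","items":{"type":"array","items":{"type":"array","items":{"type":"number"}}}}},"required":["targets"]}

```bash
mkdir -p pics
cat > h.py <<'E'
import numpy as np, cv2
from workcell import get_obs, imaging, order
from scipy.spatial.transform import Rotation as R
def cam(n):
    o=get_obs(); c=imaging.get_calibration(n); im,d=imaging.camera(n)
    if n=='wrist':
        T=np.eye(4);T[:3,:3]=R.from_quat(o['tool_rot']).as_matrix();T[:3,3]=o['eef_pos'];T=T@np.array(c['hand_eye'])
        Rw,e=T[:3,:3],T[:3,3]
    else: Rw,e=np.array(c['rotation']),np.array(c['eye'])
    K=np.array(c['camera_matrix']); return im,d,dict(K=K,k1=c['k1'],R=Rw,e=e)
def rays(c,uv):
    uv=np.atleast_2d(np.float64(uv)); p=(uv-c['K'][:2,2])/[c['K'][0,0],c['K'][1,1]]
    q=p.copy()
    for _ in range(8): q=p/(1+c['k1']*(q**2).sum(1,keepdims=True))
    return np.c_[q,np.ones(len(q))]@c['R'].T
def onplane(c,uv,z):
    r=rays(c,uv); return c['e']+r*((z-c['e'][2])/r[:,2])[:,None]
def pts(c,d,m=None):   # points of masked pixels from depth
    m=(d>0) if m is None else m&(d>0); v,u=np.nonzero(m)
    return c['e']+rays(c,np.c_[u,v])*d[v,u][:,None]
E
python3 - <<'E'
from h import *
o=get_obs();print(o)
for n in('scene','side'):
    im,d,c=cam(n);cv2.imwrite(f'pics/{n}0.png',im);print(n,c['e'],c['R'].tolist(),(d>0).mean())
E
```

```text
{'clock': 0.0, 'joint_pos': array([1.58789948e-05, 2.41396809e-01, 3.71254876e-03, 1.33519882e+00,
       1.55064210e-05, 1.57081259e+00]), 'joint_vel': array([-1.68397916e-05, -2.27543310e-04,  7.67495817e-04, -1.11892341e-03,
        5.70138435e-04, -5.09363280e-04]), 'tau': array([ 5.50268451e-04, -3.72315860e+01,  2.52406776e+01,  1.67737965e-02,
        2.29149265e-05,  1.14679995e-05]), 'eef_pos': array([4.99397960e-01, 1.23725272e-05, 2.47416542e-01]), 'tool_rot': array([ 0.70710654,  0.70710625, -0.00073231, -0.00074325]), 'ft_force': array([-0.32119157, -0.26077237,  0.32307991]), 'ft_torque': array([-0.01807434, -0.04673769,  0.01738191]), 'grasp_force': 0.0, 'grip_width': 0.0853749045403765}
scene [ 1.08709986 -0.47613675  0.74543288] [0.8361495683237564, 0.3648905816200338, -0.16611057080232947, -0.3743207730072076] 0.99611328125
side [ 0.09797634 -0.51086703  0.77736743] [0.8728902392426187, -0.3046418205690674, 0.12633758048378327, -0.3595758712049955] 0.99618359375
```

View pics/scene0.png

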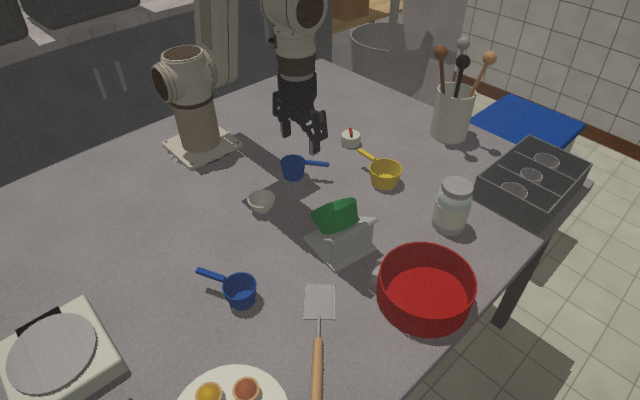

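View pics/side0.png

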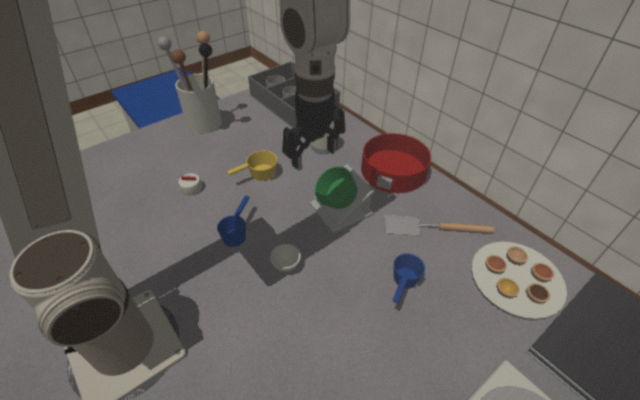

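```bash
sed -i "s/np.array(c\['rotation'\]),/(R.from_quat(c['rotation']).as_matrix() if np.size(c['rotation'])==4 else np.array(c['rotation'])),/" h.py
cat >> h.py <<'E'
HSV=dict(blue=((105,120,50),(125,255,255)),yellow=((18,110,70),(34,255,255)),green=((50,100,30),(85,255,255)))
def comps(im,name,amin=150):
    m=cv2.inRange(cv2.cvtColor(im,cv2.COLOR_BGR2HSV),*HSV[name])
    n,l,s,ce=cv2.connectedComponentsWithStats(m)
    return [(l==i,s[i],ce[i]) for i in range(1,n) if s[i,4]>amin]
def cup(P,rim):
    # rim circle + handle direction from points at top
    t=P[(P[:,2]>.040)&(P[:,2]<.065)]
    c=np.median(t[:,:2],0)
    for _ in range(30):
        r=np.hypot(*(t[:,:2]-c).T); s=t[(r<rim+.008)]
        A=np.c_[2*s[:,:2],np.ones(len(s))]; 
        c=c*.5+.5*((s[:,:2].max(0)+s[:,:2].min(0))/2)
    h=t[np.hypot(*(t[:,:2]-c).T)>rim+.012]
    v=h[:,:2].mean(0)-c if len(h) else np.array([np.nan]*2)
    return c,np.degrees(np.arctan2(v[1],v[0])),len(s),len(h)
E
python3 - <<'E'
from h import *
for n in('scene','side'):
    im,d,c=cam(n)
    for k,rim in(('blue',.036),('yellow',.046),('green',.056)):
        for m,s,ce in comps(im,k):
            P=pts(c,d,m); print(n,k,ce.round(),s[4],'mean',P.mean(0).round(3),'lo',P.min(0).round(3),'hi',P.max(0).round(3), cup(P,rim) if k!='green' else '')
    # other things by depth around guessed pixels
    for nm,uv in dict(scene=dict(ramekin=(261,202),jar=(457,190),timer=(350,138),boardtop=(340,262)),side=dict(ramekin=(285,258),timer=(190,184),board=(340,218)))[n].items():
        print(n,nm,(c['e']+rays(c,uv)[0]*d[uv[1],uv[0]]).round(3))
E
```

```text
fwd [-0.55095881  0.50475194 -0.66458247] [419.5887268    0.         321.51320802] -0.09512780092848769
  return _methods._mean(a, axis=axis, dtype=dtype,
  ret = um.true_divide(
Traceback (most recent call last):
  File "h.py", line 33, in cup
    c=c*.5+.5*((s[:,:2].max(0)+s[:,:2].min(0))/2)
                ~~~~~~~~~~~^^^
ValueError: zero-size array to reduction operation maximum which has no identity
```

Run:
```python
from h import *
for n in('scene','side'):
    im,d,c=cam(n); print('fwd',c['R'][:,2],c['K'][0],c['k1'])
    for k,rim in(('blue',.036),('yellow',.046),('green',.056)):
        for m,s,ce in comps(im,k):
            P=pts(c,d,m); 
            if P[:,2].max()<.03 or P[:,2].max()>.2: continue
            print(n,k,ce.round(),s[4],'mean',P.mean(0).round(3),'lo',P.min(0).round(3),'hi',P.max(0).round(3), cup(P,rim) if k!='green' else '')
    # other things by depth around guessed pixels
    for nm,uv in dict(scene=dict(ramekin=(261,202),jar=(457,190),timer=(350,138),boardtop=(340,262)),side=dict(ramekin=(285,258),timer=(190,184),board=(340,218)))[n].items():
        print(n,nm,(c['e']+rays(c,uv)[0]*d[uv[1],uv[0]]).round(3))
```

```text
return _methods._mean(a, axis=axis, dtype=dtype,
  ret = um.true_divide(
Traceback (most recent call last):
  File "h.py", line 33, in cup
    c=c*.5+.5*((s[:,:2].max(0)+s[:,:2].min(0))/2)
                ~~~~~~~~~~~^^^
ValueError: zero-size array to reduction operation maximum which has no identity
```

```bash
cat >> h.py <<'E'
from scipy.optimize import least_squares
def cup(P,rim):
    t=P[(P[:,2]>.043)&(P[:,2]<.062),:2]
    if len(t)<20: return None
    best=None
    for c0 in [t.mean(0)+[a,b] for a in(-.03,0,.03) for b in(-.03,0,.03)]:
        f=least_squares(lambda c:np.hypot(*(t-c).T)-(rim-.0015),c0,loss='cauchy',f_scale=.002)
        if best is None or f.cost<best.cost: best=f
    c=best.x; h=t[np.hypot(*(t-c).T)>rim+.012]
    v=h.mean(0)-c if len(h) else np.array([np.nan]*2)
    return c.round(4),np.degrees(np.arctan2(v[1],v[0])).round(1),len(t),len(h)
E
python3 - <<'E'
from h import *
for n in('scene','side'):
    im,d,c=cam(n)
    for k,rim in(('blue',.036),('yellow',.046),('green',.056)):
        for m,s,ce in comps(im,k):
            P=pts(c,d,m); 
            if P[:,2].max()<.03 or P[:,2].max()>.2: continue
            print(n,k,ce.round(),s[4],'lo',P.min(0).round(3),'hi',P.max(0).round(3), cup(P,rim) if k!='green' else '')
            if k=='green': print(P[P[:,2].argmax()])
    for nm,uv in dict(scene=dict(ramekin=(261,202),jar=(457,190),timer=(350,138),boardtop=(340,262)),side=dict(ramekin=(285,258),timer=(190,184),board=(340,218)))[n].items():
        print(n,nm,(c['e']+rays(c,uv)[0]*d[uv[1],uv[0]]).round(3))
E
```

```text
scene blue [527. 121.] 3448 lo [ 0.364  0.639 -0.188] hi [0.743 1.41  0.078] None
scene blue [298. 165.] 422 lo [0.291 0.076 0.001] hi [0.413 0.174 0.059] (array([0.3584, 0.168 ]), np.float64(-111.5), 139, 48)
scene blue [233. 285.] 852 lo [ 0.488 -0.295 -0.002] hi [ 0.618 -0.212  0.059] (array([ 0.5818, -0.2471]), np.float64(-154.0), 351, 135)
scene yellow [383. 171.] 912 lo [ 0.361  0.234 -0.004] hi [0.569 0.375 0.058] (array([0.5238, 0.2791]), np.float64(178.0), 226, 65)
scene yellow [208. 392.] 306 lo [ 0.707 -0.433  0.026] hi [ 0.744 -0.396  0.04 ] None
scene green [335. 215.] 1012 lo [ 0.536 -0.034  0.055] hi [0.644 0.075 0.135] 
[0.62740888 0.02918204 0.13469923]
scene ramekin [ 0.364 -0.032  0.007]
scene jar [0.758 0.248 0.13 ]
scene timer [0.339 0.331 0.035]
scene boardtop [ 0.654 -0.023  0.006]
side blue [233. 227.] 677 lo [0.291 0.077 0.002] hi [0.405 0.172 0.062] (array([0.3256, 0.112 ]), np.float64(35.6), 190, 52)
side blue [407. 272.] 670 lo [ 0.484 -0.293  0.002] hi [ 0.614 -0.213  0.063] (array([ 0.5382, -0.2979]), np.float64(57.6), 256, 83)
side yellow [259. 165.] 757 lo [0.414 0.236 0.003] hi [0.566 0.328 0.062] (array([0.5219, 0.2812]), np.float64(179.1), 223, 66)
side yellow [508. 286.] 196 lo [ 0.705 -0.432  0.029] hi [ 0.74  -0.396  0.043] None
side green [329. 183.] 495 lo [0.547 0.026 0.046] hi [0.639 0.077 0.117] 
[0.6163816  0.06032955 0.11729943]
side ramekin [ 0.388 -0.026  0.009]
side timer [0.315 0.331 0.038]
side board [ 0.562 -0.028  0.036]
```

The small_cup candidates in the scene view are the blue cup at (240,290), y ≈ -0.25, and the blue cup at (293,168), y ≈ +0.11. I take (240,290), which is farthest to the robot's right. The yellow cup is at (385,173), the green cup on its stand at (335,215) and the ramekin at (261,202).

Emit:
apply_moves(
  targets=[
    [[-0.11, 0.54, 0, 7, 1], [-0.11, 0.54, 0, 7, 1], [-0.11, 0.54, 0, 7, 1], [-0.11, 0.54, 0, 7, 1], [-0.11, 0.54, 0, 7, 1], [-0.11, 0.54, 0, 7, 1], [-0.11, 0.54, 0, 7, 1], [-0.11, 0.54, 0, 7, 1]],
  ],
)

```text
clock: 0.97
eef_pos: [0.4644, 0.1738, 0.2483]
tool_rot: [0.29, 0.957, 0.0, 0.0]
ft_force: [0.6, -0.0, 0.2]
grip_width: 0.0853
grasp_force: 0.0
```

Emit:
apply_moves(
  targets=[
    [[-0.11, 0.54, 0, 7, 1], [-0.11, 0.54, 0, 7, 1], [-0.11, 0.54, 0, 7, 1], [-0.11, 0.54, 0, 7, 1], [-0.11, 0.54, 0, 6, 1], [0, 0, 0, 0, 1]],
  ],
)

```text
clock: 1.47
eef_pos: [0.442, 0.2841, 0.248]
tool_rot: [-0.004, 1.0, 0.001, -0.0]
ft_force: [-1.0, -0.5, 0.8]
grip_width: 0.0854
grasp_force: 0.0
```

```bash
cat > look.py <<'E'
import sys
from h import *
o=get_obs();print(o['clock'],o['eef_pos'].round(4),R.from_quat(o['tool_rot']).as_matrix()[:,1].round(3),o['joint_pos'].round(2),'w',round(o['grip_width'],4),'f',o['ft_force'].round(1),o['grasp_force'])
E
python3 look.py
python3 - <<'E'
from h import *
im,d,c=cam('wrist');w=im.copy()
for k,rim in(('yellow',.046),('blue',.036)):
    for m,s,ce in comps(im,k):
        P=pts(c,d,m); print(k,ce.round(),s[4],cup(P,rim)); 
        t=P[(P[:,2]>.045)]; print(t.min(0),t.max(0))
im2,_,_=cam('scene'); cr=cv2.resize(im2[240:330,180:310],None,fx=3,fy=3)
cv2.imwrite('pics/a.png',np.hstack([cv2.resize(w,(480,300)),cv2.resize(cr,(320,300))]))
E
```

```text
1.4667 [0.442  0.2841 0.248 ] [-0.007  1.     0.002] [0.57 0.29 0.07 1.35 0.   0.56] w 0.0854 f [-1.  -0.5  0.8] 0.0
yellow [319. 238.] 5917 (array([0.5186, 0.2817]), np.float64(177.2), 1758, 627)
[0.412447   0.23711482 0.04503447] [0.56595933 0.32648631 0.05959922]
blue [155.  68.] 5357 (array([0.3533, 0.1736]), np.float64(-106.4), 1726, 578)
[0.28878837 0.07850474 0.04500833] [0.4083197  0.17796706 0.05937857]
```

View pics/a.png

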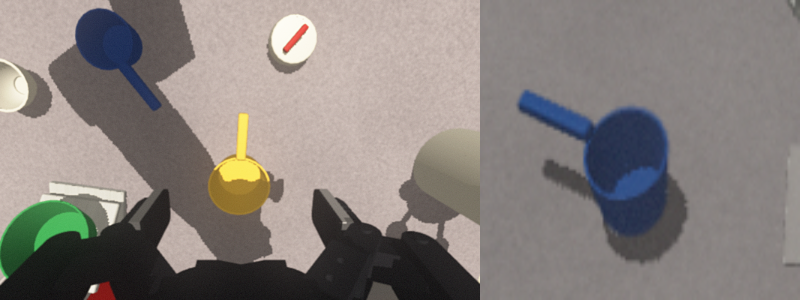

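The left panel (wrist view) shows the yellow cup near (240,185) of the panel, with its handle pointing at the robot. The right panel confirms the chosen blue cup, whole, with its handle pointing up and left in the scene view.

Run:
```python
from h import *
im,d,c=cam('wrist')
m,s,ce=max(comps(im,'yellow'),key=lambda t:t[1][4])
P=pts(c,d,m); h=P[(P[:,0]<.465)&(P[:,2]>.05)]
print(h.mean(0),np.polyfit(h[:,0],h[:,1],1),np.polyval(np.polyfit(h[:,0],h[:,1],1),.4385))
# green + stand from scene and side: rim plane
for n in('scene','side'):
    im,d,c=cam(n); m,s,ce=max(comps(im,'green'),key=lambda t:t[1][4])
    P=pts(c,d,m); th=np.radians(35); 
    for yaw in (-10,-5,0,5,10):
        zg=np.array([-np.sin(th)*np.cos(np.radians(yaw)),-np.sin(th)*np.sin(np.radians(yaw)),np.cos(th)])
        q=P@zg; b=q>np.percentile(q,98)-.006; print(n,yaw,np.percentile(q,[97,98,99,99.8]).round(4),b.sum())
# board white pixels near stand: edges
```

```text
[0.43804536 0.28561465 0.0569442 ] [-0.04972452  0.30739625] 0.2855920467288166
scene -10 [-0.2432 -0.2428 -0.2423 -0.2417] 243
scene -5 [-0.2477 -0.2471 -0.2465 -0.246 ] 228
scene 0 [-0.2486 -0.2479 -0.2465 -0.2457] 167
scene 5 [-0.2465 -0.2455 -0.2439 -0.2428] 124
scene 10 [-0.2417 -0.2405 -0.2388 -0.2374] 107
side -10 [-0.2405 -0.2397 -0.2388 -0.2376] 117
side -5 [-0.2434 -0.2429 -0.242  -0.2411] 85
side 0 [-0.2436 -0.243  -0.2421 -0.2412] 69
side 5 [-0.2413 -0.2405 -0.2395 -0.2389] 64
side 10 [-0.2364 -0.2355 -0.2344 -0.234 ] 64
```

Emit:
apply_moves(
  targets=[
    [[-0.09, 0.04, -0.98, -3, 1], [0, 0, -0.98, 0, 1], [0, 0, -0.98, 0, 1], [0, 0, -0.98, 0, 1], [0, 0, -0.6, 0, 1], [0, 0, -0.4, 0, 1], [0, 0, 0, 0, 1], [0, 0, 0, 0, -1]],
  ],
)

```text
clock: 2.38
eef_pos: [0.439, 0.2813, 0.051]
tool_rot: [0.027, 1.0, -0.001, -0.001]
ft_force: [0.1, 0.7, 0.6]
grip_width: 0.076
grasp_force: 0.0
```

Emit:
apply_moves(
  targets=[
    [[0, 0, 0, 0, -1], [0, 0, 0, 0, -1], [0, 0, 0, 0, -1], [0, 0, 0, 0, -1], [0, 0, 0, 0, -1], [0, 0, 0, 0, -1], [0, 0, 0, 0, -1]],
  ],
)

```text
clock: 2.97
eef_pos: [0.4396, 0.2827, 0.0523]
tool_rot: [0.026, 1.0, 0.0, 0.001]
ft_force: [-0.6, -0.6, 4.1]
grip_width: 0.0125
grasp_force: 60.1
```

Emit:
apply_moves(
  targets=[
    [[0, 0, 0.4, 0, -1], [0, 0, 0.9, 0, -1], [0, 0, 0.9, 0, -1], [0, 0, 0.9, 0, -1], [0, 0, 0.9, 0, -1], [0, 0, 0.9, 0, -1], [0, 0, 0, 0, -1], [0, 0, 0, 0, -1]],
  ],
)

```text
clock: 3.63
eef_pos: [0.4402, 0.2832, 0.2497]
tool_rot: [0.026, 1.0, 0.001, 0.002]
ft_force: [-0.7, -0.9, -1.5]
grip_width: 0.0133
grasp_force: 59.4
```

```bash
python3 look.py
cat >> h.py <<'E'
def axis(P,n=400):
    "RANSAC plane of a rim seen as the top edge: returns normal, point"
    pass
E
python3 - <<'E'
from h import *
im,d,c=cam('scene'); cv2.imwrite('pics/b.png',im); np.save('d_b.npy',d)
im2,d2,c2=cam('side'); cv2.imwrite('pics/b2.png',im2)
cv2.imwrite('pics/bb.png',np.hstack([im[30:330,150:550],im2[30:330,150:550]]))
# stand: non-coloured pixels above bench near green
for n,(i,dd,cc) in dict(scene=(im,d,c),side=(im2,d2,c2)).items():
    P=pts(cc,dd); b=(np.abs(P[:,0]-.61)<.1)&(np.abs(P[:,1]-.02)<.1)&(P[:,2]>.012)&(P[:,2]<.14); Q=P[b]
    print(n,Q.min(0).round(3),Q.max(0).round(3))
    for k in('green','yellow'):
        m,s,ce=max(comps(i,k),key=lambda t:t[1][4]); p=pts(cc,dd,m); print(k,ce,p.min(0).round(3),p.max(0).round(3))
E
```

```text
3.6333 [0.4402 0.2832 0.2497] [0.052 0.999 0.003] [0.57 0.28 0.06 1.35 0.   0.62] w 0.0133 f [-0.7 -0.9 -1.5] 59.383737444877625
scene [ 0.536 -0.051  0.012] [0.674 0.077 0.134]
green [336.15405652 214.77028259] [ 0.485 -0.034 -0.003] [0.644 0.137 0.134]
yellow [390.53665689 110.34995112] [ 0.18   0.233 -0.004] [0.568 0.716 0.255]
side [ 0.534 -0.05   0.012] [0.67  0.086 0.136]
green [333.30625    188.97708333] [ 0.535 -0.033  0.042] [0.642 0.078 0.127]
yellow [254.29472477 108.76605505] [0.442 0.232 0.198] [0.566 0.324 0.278]
```

View pics/bb.png

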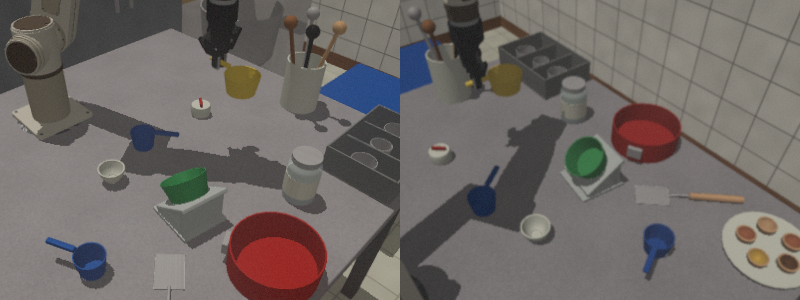

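The yellow cup is held level at left-panel (240,80); the green cup sits at left-panel (185,185) on its stand, and everything else is undisturbed. Next I measure the stand's yaw from its edges.

Run:
```python
from h import *
A=[]
for n in('scene','side'):
    i,dd,cc=cam(n); P=pts(cc,dd)
    b=(np.abs(P[:,0]-.61)<.1)&(np.abs(P[:,1]-.02)<.08)&(P[:,2]>.010)&(P[:,2]<.14); A.append(P[b])
for nm,Q in zip(('scene','side'),A):
    ys=np.arange(-.04,.08,.01); mx=[];mn=[]
    for y in ys:
        q=Q[np.abs(Q[:,1]-y)<.005]; q2=q[(q[:,2]>.06)&(q[:,2]<.11)]; q3=q[q[:,2]<.04]
        mx.append(np.percentile(q2[:,0],99) if len(q2)>3 else np.nan); mn.append(q3[:,0].min() if len(q3)>3 else np.nan)
    for a,l in((mx,'back'),(mn,'front')):
        a=np.array(a);k=~np.isnan(a); print(nm,l,a.round(3), np.degrees(np.arctan(np.polyfit(ys[k],a[k],1)[0])) if k.sum()>2 else '')
# rim high points in both: lie on circle; green colour points in rim layer by yaw-free plane fit
G=[]
for n in('scene','side'):
    i,dd,cc=cam(n); m,s,ce=max(comps(i,'green'),key=lambda t:t[1][4]); p=pts(cc,dd,cv2.erode(m.astype(np.uint8),np.ones((1,1)))>0)
    p=p[(p[:,2]>.03)&(p[:,0]>.53)]; G.append(p)
G=np.vstack(G); th=np.radians(35)
def zg(y): return np.array([-np.sin(th)*np.cos(y),-np.sin(th)*np.sin(y),np.cos(th)])
for yd in range(-12,13,4):
    y=np.radians(yd); z=zg(y); x=np.array([np.cos(th)*np.cos(y),np.cos(th)*np.sin(y),np.sin(th)]); yy=np.cross(z,x)
    L=G@np.c_[x,yy,z]; print(yd,np.percentile(L,1,axis=0).round(4),np.percentile(L,99,axis=0).round(4))
```

```text
scene back [0.66  0.66  0.663 0.664 0.666 0.667 0.668 0.67  0.671 0.672 0.673 0.673] 7.557888975158374
scene front [0.551 0.543 0.553 0.553 0.555 0.658 0.659 0.659 0.661 0.662 0.664 0.666] 54.260420324066935
side back [0.653 0.655 0.656 0.66  0.661 0.662 0.662 0.665 0.666 0.666 0.667 0.665] 6.9213832759958605
side front [0.553 0.536 0.535 0.537 0.539 0.54  0.544 0.545 0.547 0.546 0.55  0.549] 4.605805078047246
-12 [ 0.467   0.0896 -0.2859] [ 0.5732  0.1947 -0.2376]
-8 [ 0.4737  0.0493 -0.2909] [ 0.5802  0.1551 -0.2412]
-4 [ 0.4788  0.0088 -0.2946] [ 0.5849  0.1148 -0.243 ]
0 [ 0.4815 -0.032  -0.297 ] [ 0.5873  0.0741 -0.2428]
4 [ 0.4816 -0.0728 -0.2981] [ 0.5873  0.0334 -0.2411]
8 [ 0.4793 -0.1131 -0.2978] [ 0.5849 -0.0076 -0.2377]
12 [ 0.4748 -0.1534 -0.2957] [ 0.5801 -0.0484 -0.2327]
```

Emit:
apply_moves(
  targets=[
    [[0.29, -0.91, 0, -4, -1], [0.29, -0.91, 0, 0, -1], [0.29, -0.91, 0, 0, -1], [0.29, -0.91, 0, 0, -1], [0.29, -0.91, 0, 0, -1], [0.29, -0.91, 0, 0, -1], [0.31, -0.91, 0, 0, -1], [0, 0, -0.5, 0, -1]],
  ],
)

```text
clock: 4.6
eef_pos: [0.525, 0.0214, 0.2298]
tool_rot: [0.065, 0.998, -0.001, 0.004]
ft_force: [1.4, 0.1, -1.2]
grip_width: 0.0128
grasp_force: 59.5
```

Emit:
apply_moves(
  targets=[
    [[0, 0, -0.5, 0, -1], [0, 0, 0, 0, -1], [0, 0, -0.25, 0, -1], [0, 0, -0.25, 0, -1], [0, 0, 0, 0, -1], [-0.08, 0.01, -0.18, 0, -1], [-0.08, 0.01, -0.18, 0, -1]],
  ],
)

```text
clock: 5.18
eef_pos: [0.5164, 0.0293, 0.1749]
tool_rot: [0.06, 0.998, 0.001, 0.003]
ft_force: [0.1, 1.5, 5.6]
grip_width: 0.0125
grasp_force: 60.5
```

```bash
python3 look.py
python3 - <<'E'
from h import *
im,d,c=cam('scene'); im2,d2,c2=cam('side')
cv2.imwrite('pics/cc.png',np.hstack([cv2.resize(im[100:280,220:460],(400,300)),cv2.resize(im2[100:280,220:460],(400,300))]))
E
```

```text
5.1833 [0.5164 0.0293 0.1749] [0.121 0.993 0.001] [ 0.06  0.31 -0.09  1.16  0.    0.18] w 0.0125 f [0.1 1.5 5.6] 60.52530527114868
```

View pics/cc.png

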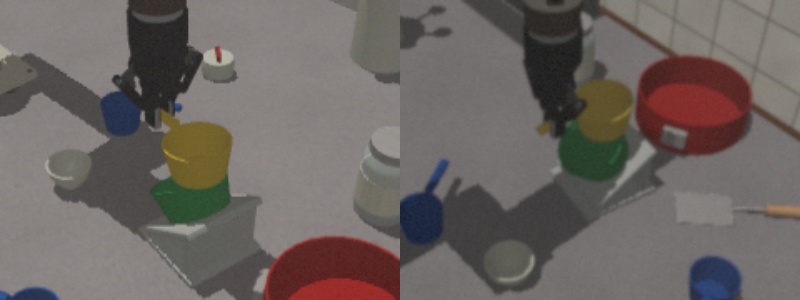

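The yellow cup now rests on the green uphill rim at left-panel (197,180) and has begun to tip at about 6 N. I keep tipping it by lowering the handle.

Emit:
apply_moves(
  targets=[
    [[-0.05, 0, -0.19, 0, -1], [-0.05, 0, -0.19, 0, -1], [-0.04, 0, -0.19, 0, -1], [-0.02, 0, -0.19, 0, -1], [0, 0, -0.19, 0, -1], [0.02, 0, -0.19, 0, -1], [0.02, 0, -0.19, 0, -1], [0.02, 0, -0.19, 0, -1]],
  ],
)

```text
clock: 5.95
eef_pos: [0.5094, 0.03, 0.1128]
tool_rot: [0.06, 0.998, 0.001, -0.001]
ft_force: [-5.7, 4.9, 7.4]
grip_width: 0.0126
grasp_force: 68.0
```

```bash
python3 look.py
cat >> h.py <<'E'
def planefit(P,n0,rng=.5,tol=.0015,iters=3000):
    "RANSAC: extreme supporting plane of rim edge points (normal near n0)"
    g=np.random.default_rng(0); best=(0,)
    for _ in range(iters):
        a=P[g.choice(len(P),3,False)]; n=np.cross(a[1]-a[0],a[2]-a[0]); l=np.linalg.norm(n)
        if l<3e-4: continue
        n=n/l*np.sign(n@n0)
        if n@n0<np.cos(rng): continue
        q=(P-a[0])@n
        s=(np.abs(q)<tol).sum()-2*(q>.004).sum()
        if s>best[0]: best=(s,n,a[0])
    return best
def tilt(k,boxlo,boxhi,n0=(-.5,.06,.86)):
    for n in('scene','side'):
        i,d,c=cam(n); ms=comps(i,k,60); P=np.vstack([pts(c,d,m) for m,_,_ in ms])
        P=P[(P>boxlo).all(1)&(P<boxhi).all(1)]
        # top-edge of rim: take largest z per image not needed; supporting plane
        b=planefit(P,np.array(n0)/np.linalg.norm(n0))
        if b[0]>0: print(n,len(P),b[0],b[1].round(3),'tilt',np.degrees(np.arccos(b[1][2])).round(1),'lean dir',np.degrees(np.arctan2(b[1][1],b[1][0])).round(0),P.min(0).round(3),P.max(0).round(3))
E
python3 - <<'E'
from h import *
tilt('yellow',[.5,-.1,.05],[.75,.12,.3])
im,d,c=cam('scene'); im2,d2,c2=cam('side')
cv2.imwrite('pics/dd.png',np.hstack([cv2.resize(im[100:280,220:460],(400,300)),cv2.resize(im2[100:280,220:460],(400,300))]))
E
```

```text
5.95 [0.5094 0.03   0.1128] [0.12  0.993 0.002] [ 0.06  0.36 -0.2   1.01  0.    0.18] w 0.0126 f [-5.7  4.9  7.4] 67.99535751342773
scene 1006 66 [-0.522  0.111  0.846] tilt 32.3 lean dir 168.0 [ 0.506 -0.025  0.093] [0.638 0.064 0.189]
side 908 31 [-0.589  0.185  0.786] tilt 38.2 lean dir 163.0 [ 0.513 -0.028  0.059] [0.632 0.064 0.211]
```

View pics/dd.png

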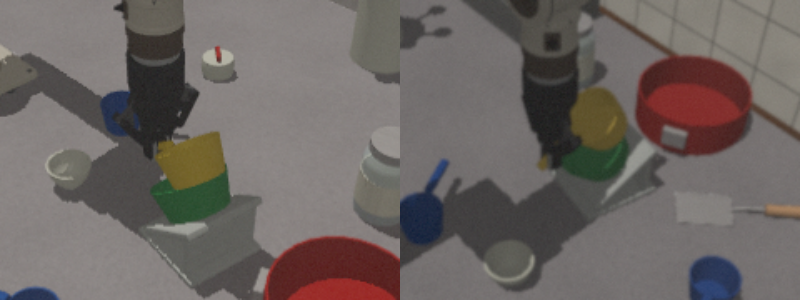

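The cup is now tilted about 35°, in line with the green one. I lift it off along the axis and shift it down-slope onto the green axis, then measure before lowering.

Emit:
apply_moves(
  targets=[
    [[-0.14, 0.02, 0.21, 0, -1], [-0.28, 0.03, 0.41, 0, -1], [-0.33, 0.04, -0.23, 0, -1], [-0.33, 0.04, -0.23, 0, -1], [0, 0, 0, 0, -1], [0, 0, 0, 0, -1]],
  ],
)

```text
clock: 6.65
eef_pos: [0.4668, 0.0336, 0.1189]
tool_rot: [0.061, 0.998, -0.0, -0.0]
ft_force: [0.9, 0.9, -2.5]
grip_width: 0.0129
grasp_force: 66.7
```

```bash
python3 look.py
cat >> h.py <<'E'
y=np.radians(-7);th=np.radians(35);O=np.array([.606,.018,.062])
XG=np.array([np.cos(th)*np.cos(y),np.cos(th)*np.sin(y),np.sin(th)]);YG=np.array([-np.sin(y),np.cos(y),0]);ZG=np.cross(XG,YG)
GF=np.c_[XG,YG,ZG]
def ext(k,lo,hi):
    for n in('scene','side'):
        i,d,c=cam(n); P=np.vstack([pts(c,d,m) for m,_,_ in comps(i,k,60)]); P=P[(P>lo).all(1)&(P<hi).all(1)]
        L=(P-O)@GF; print(n,k,'green-frame lo',np.percentile(L,1.5,axis=0).round(4),'hi',np.percentile(L,98.5,axis=0).round(4),'xhi',L[:,0].max().round(4))
E
python3 - <<'E'
from h import *
tilt('yellow',[.49,-.1,.05],[.75,.12,.3])
ext('yellow',[.4,-.1,.05],[.75,.12,.3]); ext('green',[.53,-.1,.03],[.75,.12,.3])
E
```

```text
6.65 [0.4668 0.0336 0.1189] [ 0.122  0.993 -0.   ] [ 0.07  0.28 -0.3   0.99 -0.    0.19] w 0.0129 f [ 0.9  0.9 -2.5] 66.69534802436829
scene 908 73 [-0.596  0.066  0.801] tilt 36.8 lean dir 174.0 [ 0.49  -0.023  0.125] [0.595 0.067 0.194]
side 1013 54 [-0.622  0.134  0.771] tilt 39.5 lean dir 168.0 [ 0.504 -0.021  0.111] [0.592 0.068 0.193]
scene yellow green-frame lo [-0.0555 -0.0466  0.0791] hi [0.0488 0.0359 0.1281] xhi 0.0512
side yellow green-frame lo [-0.0317 -0.0459  0.0789] hi [0.0439 0.0402 0.1286] xhi 0.0474
scene green green-frame lo [-0.0518 -0.0525  0.0018] hi [0.0559 0.0506 0.047 ] xhi 0.0587
side green green-frame lo [-0.026  -0.0531  0.0013] hi [0.0423 0.0033 0.053 ] xhi 0.0448
```

Emit:
apply_moves(
  targets=[
    [[-0.05, 0.05, -0.04, 0, -1], [0.11, -0.013, -0.16, 0, -1], [0.11, -0.013, -0.16, 0, -1], [0.11, -0.013, -0.16, 0, -1], [0.11, -0.013, -0.16, 0, -1], [0.11, -0.013, -0.16, 0, -1], [0.11, -0.013, -0.16, 0, -1], [0, 0, 0, 0, -1]],
  ],
)

```text
clock: 7.62
eef_pos: [0.4921, 0.0323, 0.077]
tool_rot: [0.061, 0.998, -0.0, -0.001]
ft_force: [-0.8, -0.3, -0.3]
grip_width: 0.0129
grasp_force: 66.7
```

```bash
python3 look.py
python3 - <<'E'
from h import *
tilt('yellow',[.51,-.1,.05],[.75,.12,.3])
ext('yellow',[.4,-.1,.05],[.75,.12,.3])
E
```

```text
7.6167 [0.4921 0.0323 0.077 ] [ 0.122  0.993 -0.   ] [ 0.07  0.37 -0.29  0.91 -0.    0.19] w 0.0129 f [-0.8 -0.3 -0.3] 66.68628573417664
scene 733 72 [-0.593  0.082  0.801] tilt 36.8 lean dir 172.0 [ 0.511 -0.024  0.086] [0.613 0.066 0.152]
side 917 40 [-0.613  0.182  0.769] tilt 39.7 lean dir 163.0 [ 0.529 -0.024  0.068] [0.615 0.066 0.154]
scene yellow green-frame lo [-0.0651 -0.0454  0.0448] hi [0.0441 0.04   0.082 ] xhi 0.0468
side yellow green-frame lo [-0.036  -0.0434  0.0321] hi [0.04   0.0418 0.082 ] xhi 0.0437
```

Emit:
apply_moves(
  targets=[
    [[0.085, -0.005, -0.123, 0, -1], [0.085, -0.005, -0.123, 0, -1], [0.085, -0.005, -0.123, 0, -1], [0.06, -0.005, -0.085, 0, -1], [0, 0, 0, 0, -1]],
  ],
)

```text
clock: 8.23
eef_pos: [0.5046, 0.0316, 0.0595]
tool_rot: [0.061, 0.998, -0.0, -0.001]
ft_force: [0.1, -0.2, -1.4]
grip_width: 0.0126
grasp_force: 66.7
```

```bash
python3 look.py
python3 - <<'E'
from h import *
tilt('yellow',[.53,-.1,.05],[.75,.12,.3])
ext('yellow',[.4,-.1,.05],[.75,.12,.3])
E
```

```text
8.2333 [0.5046 0.0316 0.0595] [ 0.122  0.993 -0.   ] [ 0.06  0.42 -0.28  0.88 -0.    0.18] w 0.0126 f [ 0.1 -0.2 -1.4] 66.65716052055359
scene 407 83 [-0.594  0.091  0.8  ] tilt 36.9 lean dir 171.0 [ 0.531 -0.025  0.07 ] [0.615 0.066 0.133]
side 797 21 [-0.589  0.12   0.799] tilt 37.0 lean dir 168.0 [ 0.541 -0.024  0.052] [0.628 0.066 0.137]
scene yellow green-frame lo [-0.0699 -0.0453  0.0405] hi [0.0447 0.042  0.0605] xhi 0.0467
side yellow green-frame lo [-0.0364 -0.0429  0.0097] hi [0.0399 0.0423 0.0604] xhi 0.0435
```

Emit:
apply_moves(
  targets=[
    [[0.03, -0.004, -0.045, 0, -1], [0.03, -0.004, -0.045, 0, -1], [0, 0, 0, 0, -1]],
  ],
)

```text
clock: 8.68
eef_pos: [0.5066, 0.0315, 0.0572]
tool_rot: [0.061, 0.998, 0.0, -0.0]
ft_force: [-3.9, -0.1, 5.5]
grip_width: 0.0126
grasp_force: 67.8
```

Emit:
apply_moves(
  targets=[
    [[0.025, -0.004, -0.035, 0, -1], [0, 0, 0, 0, -1]],
  ],
)

```text
clock: 8.85
eef_pos: [0.5065, 0.0315, 0.0564]
tool_rot: [0.061, 0.998, 0.0, -0.001]
ft_force: [-8.1, 0.9, 11.4]
grip_width: 0.0124
grasp_force: 69.0
```

```bash
python3 look.py
python3 - <<'E'
from h import *
ext('yellow',[.4,-.1,.05],[.75,.12,.3])
E
```

```text
8.85 [0.5065 0.0315 0.0564] [0.122 0.993 0.   ] [ 0.06  0.43 -0.27  0.87  0.    0.18] w 0.0124 f [-8.1  0.9 11.4] 68.97547602653503
scene yellow green-frame lo [-0.0662 -0.0446  0.0386] hi [0.0435 0.0424 0.0571] xhi 0.0442
side yellow green-frame lo [-0.0359 -0.0428  0.0069] hi [0.0398 0.0423 0.0586] xhi 0.0434
```

Emit:
apply_moves(
  targets=[
    [[-0.02, 0, 0.03, 0, -1], [0, 0, 0, 0, -0.3], [0, 0, 0, 0, -0.3], [0, 0, 0, 0, -0.3], [0, 0, 0, 0, -0.3], [0, 0, 0, 0, -0.3], [0, 0, 0, 0, -0.3]],
  ],
)

```text
clock: 9.53
eef_pos: [0.5073, 0.0311, 0.0566]
tool_rot: [0.061, 0.998, -0.0, -0.0]
ft_force: [0.8, -0.4, 0.4]
grip_width: 0.03
grasp_force: 0.0
```

```bash
python3 look.py
python3 - <<'E'
from h import *
tilt('yellow',[.53,-.1,.05],[.75,.12,.3])
ext('yellow',[.4,-.1,.05],[.75,.12,.3])
im,d,c=cam('scene'); im2,d2,c2=cam('side')
cv2.imwrite('pics/ee.png',np.hstack([cv2.resize(im[100:280,220:460],(400,300)),cv2.resize(im2[100:280,220:460],(400,300))]))
Oh=O+.004*ZG; f=np.radians(np.arange(0,80,7)); 
G=np.array([Oh+.084*(-np.cos(a)*XG+np.sin(a)*YG)+.053*ZG for a in f]); print(G[0],(np.diff(G,axis=0)/.04).round(2))
E
```

```text
9.5333 [0.5073 0.0311 0.0566] [ 0.122  0.993 -0.   ] [ 0.06  0.43 -0.27  0.87 -0.    0.18] w 0.03 f [ 0.8 -0.4  0.4] 0.0
scene 379 80 [-0.557  0.068  0.828] tilt 34.1 lean dir 173.0 [ 0.531 -0.024  0.063] [0.614 0.066 0.128]
side 710 21 [-0.515  0.122  0.849] tilt 31.9 lean dir 167.0 [ 0.542 -0.022  0.051] [0.628 0.065 0.131]
scene yellow green-frame lo [-0.0804 -0.0445  0.0341] hi [0.0409 0.0422 0.0591] xhi 0.0433
side yellow green-frame lo [-0.0367 -0.0429  0.0056] hi [0.0368 0.043  0.0555] xhi 0.0399
[0.50525396 0.03037006 0.06051125] [[0.04 0.25 0.01]
 [0.07 0.25 0.03]
 [0.09 0.24 0.04]
 [0.11 0.22 0.06]
 [0.14 0.2  0.08]
 [0.15 0.18 0.09]
 [0.17 0.16 0.1 ]
 [0.18 0.13 0.12]
 [0.2  0.11 0.13]
 [0.2  0.08 0.13]
 [0.21 0.05 0.14]]
```

View pics/ee.png

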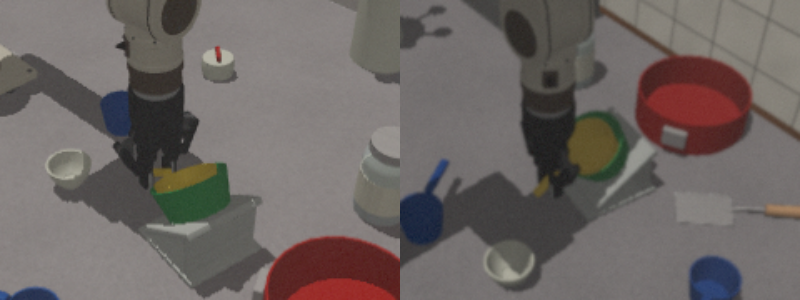

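The yellow cup is home, flush inside the green one at left-panel (190,180), and released. With the jaws loosely straddling its handle, I swing the handle round to the robot's left to make room for the blue handle.

Emit:
apply_moves(
  targets=[
    [[0.02, 0.125, 0.01, -3.5, -0.3], [0.02, 0.125, 0.01, -3.5, -0.3], [0.035, 0.125, 0.015, -3.5, -0.3], [0.035, 0.125, 0.015, -3.5, -0.3], [0.045, 0.12, 0.02, -3.5, -0.3], [0.045, 0.12, 0.02, -3.5, -0.3], [0.055, 0.11, 0.03, -3.5, -0.3], [0.055, 0.11, 0.03, -3.5, -0.3]],
  ],
)

```text
clock: 10.5
eef_pos: [0.5195, 0.0697, 0.0627]
tool_rot: [0.302, 0.953, -0.0, -0.0]
ft_force: [0.3, -0.1, 0.1]
grip_width: 0.0301
grasp_force: 0.2
```

Emit:
apply_moves(
  targets=[
    [[0.07, 0.1, 0.04, -3.5, -0.3], [0.07, 0.1, 0.04, -3.5, -0.3], [0.075, 0.09, 0.045, -3.5, -0.3], [0.075, 0.09, 0.045, -3.5, -0.3], [0.085, 0.08, 0.05, -3.5, -0.3], [0.085, 0.08, 0.05, -3.5, -0.3], [0.09, 0.065, 0.06, -3.5, -0.3], [0.09, 0.065, 0.06, -3.5, -0.3]],
  ],
)

```text
clock: 11.17
eef_pos: [0.545, 0.0964, 0.0782]
tool_rot: [0.524, 0.852, -0.0, -0.0]
ft_force: [-0.6, -0.8, -0.6]
grip_width: 0.0302
grasp_force: 0.2
```

```bash
python3 look.py
python3 - <<'E'
from h import *
tilt('yellow',[.53,-.1,.05],[.75,.12,.3])
ext('yellow',[.4,-.1,.05],[.75,.2,.3])
E
```

```text
11.1667 [0.545  0.0964 0.0782] [ 0.892  0.451 -0.001] [ 0.18  0.47 -0.12  0.98 -0.    1.28] w 0.0302 f [-0.6 -0.8 -0.6] 0.23536917753517628
scene 496 85 [-0.433  0.093  0.897] tilt 26.3 lean dir 168.0 [ 0.53  -0.019  0.067] [0.616 0.118 0.129]
side 923 22 [-0.493  0.168  0.854] tilt 31.4 lean dir 161.0 [ 0.534 -0.018  0.051] [0.631 0.084 0.132]
scene yellow green-frame lo [-0.0561 -0.0406  0.0353] hi [0.0426 0.0793 0.0614] xhi 0.0433
side yellow green-frame lo [-0.0421 -0.0394  0.0073] hi [0.0411 0.0494 0.0645] xhi 0.0451
```

Emit:
apply_moves(
  targets=[
    [[0.1, 0.055, 0.065, -3.5, -0.3], [0.1, 0.055, 0.065, -3.5, -0.3], [0.1, 0.04, 0.065, -3.5, -0.3], [0.1, 0.04, 0.065, -3.5, -0.3], [0.105, 0.025, 0.07, -3.5, -0.3], [0.105, 0.025, 0.07, -3.5, -0.3], [0, 0, 0, 0, -0.1], [-0.08, 0, 0, 0, -0.1]],
  ],
)

```text
clock: 12.03
eef_pos: [0.5667, 0.1059, 0.0943]
tool_rot: [0.668, 0.744, 0.0, 0.0]
ft_force: [-0.7, -0.3, -0.8]
grip_width: 0.038
grasp_force: 0.0
```

Emit:
apply_moves(
  targets=[
    [[0, 0, 0.1, 0, -0.1], [0, 0, 0.4, 0, -0.1], [0, 0, 0.9, 0, -0.1], [0, 0, 0.9, 0, -0.1], [0, 0, 0.9, 0, 0.5], [0, 0, 0.7, 0, 1]],
  ],
)

```text
clock: 12.53
eef_pos: [0.5663, 0.1059, 0.2536]
tool_rot: [0.669, 0.744, 0.001, 0.001]
ft_force: [1.9, -0.0, 0.5]
grip_width: 0.0613
grasp_force: 0.0
```

```bash
python3 look.py
python3 - <<'E'
from h import *
tilt('yellow',[.53,-.1,.05],[.75,.12,.3])
ext('yellow',[.4,-.1,.05],[.75,.2,.3])
im,d,c=cam('scene'); im2,d2,c2=cam('side')
m,s,ce=[t for t in comps(im,'blue') if t[2][1]>200][0]; P=pts(c,d,m); print('blue',cup(P,.036))
cv2.imwrite('pics/ff.png',np.hstack([cv2.resize(im[100:280,220:460],(400,300)),cv2.resize(im2[100:280,220:460],(400,300))]))
E
```

```text
12.5333 [0.5663 0.1059 0.2536] [0.994 0.106 0.002] [ 0.18  0.39  0.23  1.41 -0.    1.65] w 0.0613 f [ 1.9 -0.   0.5] 0.0
scene 481 80 [-0.529  0.007  0.849] tilt 31.9 lean dir 179.0 [ 0.536 -0.022  0.064] [0.615 0.12  0.129]
side 935 58 [-0.594 -0.011  0.804] tilt 36.4 lean dir -179.0 [ 0.535 -0.021  0.051] [0.638 0.119 0.133]
scene yellow green-frame lo [-0.046  -0.0415  0.0346] hi [0.0427 0.1004 0.0602] xhi 0.0435
side yellow green-frame lo [-0.0423 -0.0396  0.0072] hi [0.0398 0.0915 0.0644] xhi 0.0434
blue (array([ 0.5817, -0.2471]), np.float64(-153.9), 339, 139)
```

View pics/ff.png

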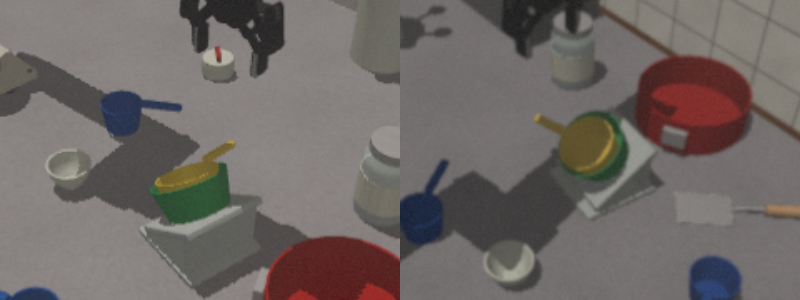

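The yellow handle now points to the robot's left at left-panel (225,150), the cup is still home, and the green mouth is clear. Next I go above the blue cup's handle.

Emit:
apply_moves(
  targets=[
    [[-0.09, -0.61, 0, 6.9, 1], [-0.09, -0.61, 0, 6.9, 1], [-0.09, -0.61, 0, 6.9, 1], [-0.09, -0.61, 0, 6.9, 1], [-0.09, -0.61, 0, 6.9, 1], [-0.09, -0.61, 0, 6.9, 1], [-0.09, -0.61, 0, 6.9, 1], [-0.09, -0.61, 0, 6.9, 1]],
  ],
)

```text
clock: 13.5
eef_pos: [0.5361, -0.0901, 0.2481]
tool_rot: [0.246, 0.969, -0.0, -0.002]
ft_force: [0.3, 0.2, -0.0]
grip_width: 0.0854
grasp_force: 0.0
```

Emit:
apply_moves(
  targets=[
    [[-0.09, -0.61, 0, 6.9, 1], [-0.09, -0.61, 0, 6.9, 1], [-0.09, -0.61, 0, 6.9, 1], [-0.09, -0.61, 0, 6.9, 1], [-0.09, -0.61, 0, 6.9, 1], [-0.09, -0.61, 0, 6.9, 1], [-0.09, -0.61, 0, 6.9, 1], [-0.09, -0.61, 0, 6.9, 1]],
  ],
)

```text
clock: 14.17
eef_pos: [0.5074, -0.285, 0.248]
tool_rot: [-0.231, 0.973, 0.002, -0.002]
ft_force: [-0.1, -0.2, -0.2]
grip_width: 0.0856
grasp_force: 0.0
```

```bash
python3 look.py
python3 - <<'E'
from h import *
im,d,c=cam('wrist')
for m,s,ce in comps(im,'blue',1000):
    P=pts(c,d,m); t=P[P[:,2]>.045]; v=cup(P,.036); print(ce,s[4],v,t.min(0),t.max(0))
    h=P[(P[:,2]>.05)&(np.hypot(*(P[:,:2]-[.5817,-.2471]).T)>.05)]; 
    if len(h)<50: continue
    vx,vy,x0,y0=cv2.fitLine(h[:,:2].astype(np.float32),cv2.DIST_L2,0,.01,.01).ravel()
    print('handle mean',h.mean(0),'dir',np.degrees(np.arctan2(vy,vx)),'far',np.hypot(*(h[:,:2]-[.5817,-.2471]).T).max())
for n in('scene','side'):
    i,d,c=cam(n); P=np.vstack([pts(c,d,m) for m,_,_ in comps(i,'yellow',60)]); P=P[(P>[.5,-.1,.05]).all(1)&(P<[.75,.2,.3]).all(1)]
    L=(P-O)@GF
    for lo,hi in((-.06,-.03),(-.03,0),(0,.03),(.03,.06)):
        for a,b in((-.05,-.02),(-.02,.02),(.02,.045)):
            q=L[(L[:,0]>lo)&(L[:,0]<hi)&(L[:,1]>a)&(L[:,1]<b)]; print(n,lo,a,len(q),np.percentile(q[:,2],97).round(4) if len(q)>5 else '')
E
```

```text
14.1667 [ 0.5074 -0.285   0.248 ] [-0.45   0.893  0.004] [-0.51  0.41  0.24  1.41  0.   -0.98] w 0.0856 f [-0.1 -0.2 -0.2] 0.0
[324.36451354 238.46582686] 3731 (array([ 0.5771, -0.2456]), np.float64(-154.2), 1433, 618) [ 0.48476416 -0.29356974  0.04501958] [ 0.61422222 -0.20981579  0.0593155 ]
handle mean [ 0.5107007  -0.27764292  0.05706934] dir 25.687496 far 0.10404262699870367
scene -0.06 -0.05 8 0.0546
scene -0.06 -0.02 119 0.0547
scene -0.06 0.02 65 0.0534
scene -0.03 -0.05 14 0.055
scene -0.03 -0.02 0 
scene -0.03 0.02 74 0.054
scene 0 -0.05 45 0.0531
scene 0 -0.02 0 
scene 0 0.02 10 0.0517
scene 0.03 -0.05 12 0.0509
scene 0.03 -0.02 49 0.0509
scene 0.03 0.02 11 0.0503
side -0.06 -0.05 13 0.0598
side -0.06 -0.02 74 0.0588
side -0.06 0.02 55 0.0565
side -0.03 -0.05 58 0.0597
side -0.03 -0.02 78 0.0131
side -0.03 0.02 202 0.0544
side 0 -0.05 62 0.0576
side 0 -0.02 75 0.012
side 0 0.02 178 0.054
side 0.03 -0.05 8 0.0554
side 0.03 -0.02 46 0.0543
side 0.03 0.02 33 0.055
```

Emit:
apply_moves(
  targets=[
    [[-0.06, 0.11, -0.98, -1, 1], [0, 0, -0.98, 0, 1], [0, 0, -0.98, 0, 1], [0, 0, -0.98, 0, 1], [0, 0, -0.6, 0, 1], [0, 0, -0.4, 0, 1], [0, 0, 0, 0, 1], [0, 0, 0, 0, -1]],
  ],
)

```text
clock: 14.98
eef_pos: [0.5053, -0.2782, 0.052]
tool_rot: [-0.22, 0.975, 0.002, -0.002]
ft_force: [0.6, -1.2, -0.3]
grip_width: 0.0754
grasp_force: 0.0
```

Emit:
apply_moves(
  targets=[
    [[0, 0, 0, 0, -1], [0, 0, 0, 0, -1], [0, 0, 0, 0, -1], [0, 0, 0, 0, -1], [0, 0, 0, 0, -1], [0, 0, 0, 0, -1], [0, 0, 0, 0, -1]],
  ],
)

```text
clock: 15.57
eef_pos: [0.5068, -0.2804, 0.0544]
tool_rot: [-0.22, 0.976, -0.001, 0.001]
ft_force: [-1.6, -0.8, 3.7]
grip_width: 0.0129
grasp_force: 59.3
```

Emit:
apply_moves(
  targets=[
    [[0, 0, 0.4, 0, -1], [0, 0, 0.9, 0, -1], [0, 0, 0.9, 0, -1], [0, 0, 0.9, 0, -1], [0, 0, 0.9, 0, -1], [0, 0, 0.9, 0, -1], [0, 0, 0, 0, -1], [0, 0, 0, 0, -1]],
  ],
)

```text
clock: 16.23
eef_pos: [0.5076, -0.2807, 0.2523]
tool_rot: [-0.22, 0.976, -0.002, 0.002]
ft_force: [-0.6, 0.4, -0.4]
grip_width: 0.0125
grasp_force: 58.9
```

```bash
python3 look.py
python3 - <<'E'
from h import *
for n in('scene','side'):
    im,d,c=cam(n)
    for m,s,ce in comps(im,'blue',100):
        P=pts(c,d,m); P=P[(P[:,2]>.15)&(P[:,0]<.7)&(P[:,1]<0)]
        if len(P)>50: print(n,ce,P.min(0).round(3),P.max(0).round(3))
E
```

```text
16.2333 [ 0.5076 -0.2807  0.2523] [-0.429  0.903 -0.005] [-0.51  0.4   0.23  1.4  -0.   -0.95] w 0.0125 f [-0.6  0.4 -0.4] 58.85141730308533
scene [221.48429319 222.57526178] [ 0.509 -0.283  0.197] [ 0.619 -0.213  0.256]
side [415.82014388 233.43884892] [ 0.485 -0.295  0.235] [ 0.547 -0.252  0.256]
```

Emit:
apply_moves(
  targets=[
    [[0.37, 0.39, 0, 6.4, -1], [0.37, 0.39, 0, 6.4, -1], [0.37, 0.39, 0, 6.4, -1], [0.37, 0.39, 0, 6.4, -1], [0.37, 0.39, 0, 6.4, -1], [0.37, 0.39, 0, 6.4, -1], [0.37, 0.39, 0, 6.4, -1], [0.37, 0.39, 0, 6.4, -1]],
  ],
)

```text
clock: 17.0
eef_pos: [0.6242, -0.1541, 0.2464]
tool_rot: [-0.622, 0.783, 0.002, -0.002]
ft_force: [0.5, 0.4, -1.3]
grip_width: 0.0124
grasp_force: 58.7
```

Emit:
apply_moves(
  targets=[
    [[0.37, 0.39, 0, 6.4, -1], [0, 0, -0.8, 0, -1], [0, 0, -0.8, 0, -1], [0, 0, -0.2, 0, -1], [0, 0, 0, 0, -1], [0, 0, 0, 0, -1]],
  ],
)

```text
clock: 17.5
eef_pos: [0.6387, -0.1397, 0.1763]
tool_rot: [-0.662, 0.749, 0.001, -0.001]
ft_force: [-0.5, -0.2, -0.1]
grip_width: 0.0126
grasp_force: 58.8
```

```bash
python3 look.py
python3 - <<'E'
from h import *
im,d,c=cam('scene'); P=pts(c,d); Q=P[(np.abs(P[:,0]-.64)<.06)&(np.abs(P[:,1]+.02)<.06)&(P[:,2]>.08)&(P[:,2]<.107)]
print('board top',Q.min(0).round(3),Q.max(0).round(3), Q[np.abs(Q[:,1]-Q[:,1].min())<.006].max(0).round(3))
for n in('scene','side'):
    im,d,c=cam(n)
    for m,s,ce in comps(im,'blue',100):
        P=pts(c,d,m); P=P[(P[:,2]>.09)&(P[:,0]<.75)&(P[:,1]<0)&(P[:,0]>.5)]
        if len(P)>50: print(n,ce,P.min(0).round(3),P.max(0).round(3))
im,d,c=cam('scene'); im2,d2,c2=cam('side')
cv2.imwrite('pics/gg.png',np.hstack([cv2.resize(im[100:280,190:430],(400,300)),cv2.resize(im2[100:280,270:510],(400,300))]))
E
```

```text
17.5 [ 0.6387 -0.1397  0.1763] [-0.992  0.122  0.003] [-0.22  0.59  0.34  1.33 -0.   -1.66] w 0.0126 f [-0.5 -0.2 -0.1] 58.78218054771423
board top [ 0.633 -0.052  0.082] [0.671 0.04  0.106] [ 0.658 -0.047  0.091]
scene [327.96655879 223.63754045] [ 0.617 -0.1    0.123] [ 0.687 -0.026  0.177]
side [377.42460317 171.95238095] [ 0.615 -0.092  0.128] [ 0.684 -0.027  0.177]
```

View pics/gg.png

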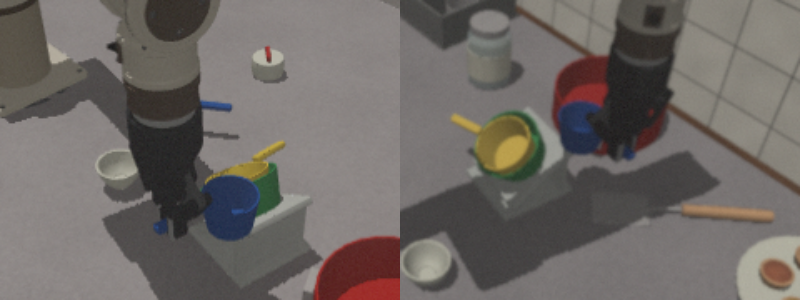

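The blue cup hangs level just off the upper right corner of the stand's board at left-panel (230,210), with yellow still nested. That fixed corner will be the tipping point, which avoids pressing on the yellow cup.

Emit:
apply_moves(
  targets=[
    [[0, 0, -0.25, 0, -1], [0, 0, -0.25, 0, -1], [0, 0, -0.1, 0, -1], [-0.01, -0.075, -0.17, 0, -1], [-0.01, -0.075, -0.17, 0, -1], [-0.01, -0.075, -0.17, 0, -1], [-0.005, -0.04, -0.18, 0, -1], [-0.005, -0.04, -0.18, 0, -1]],
  ],
)

```text
clock: 18.42
eef_pos: [0.6384, -0.1528, 0.1196]
tool_rot: [-0.662, 0.749, -0.001, 0.0]
ft_force: [-1.4, -2.3, 6.7]
grip_width: 0.0128
grasp_force: 61.1
```

```bash
python3 look.py
python3 - <<'E'
from h import *
tilt('blue',[.59,-.12,.08],[.72,0.02,.3],(-.05,-.4,.9)); tilt('yellow',[.53,-.1,.05],[.75,.08,.3])
E
```

```text
18.4167 [ 0.6384 -0.1528  0.1196] [-0.992  0.122 -0.002] [-0.23  0.62  0.25  1.2  -0.   -1.68] w 0.0128 f [-1.4 -2.3  6.7] 61.12985372543335
scene 957 41 [ 0.114 -0.236  0.965] tilt 15.2 lean dir -64.0 [ 0.615 -0.117  0.089] [ 0.686 -0.035  0.152]
side 257 16 [ 0.003 -0.28   0.96 ] tilt 16.3 lean dir -89.0 [ 0.612 -0.094  0.095] [ 0.682 -0.037  0.144]
scene 430 74 [-0.528  0.045  0.848] tilt 32.0 lean dir 175.0 [ 0.537 -0.021  0.065] [0.617 0.079 0.128]
side 925 44 [-0.472  0.01   0.882] tilt 28.2 lean dir 179.0 [ 0.535 -0.02   0.05 ] [0.639 0.079 0.132]
```

Emit:
apply_moves(
  targets=[
    [[-0.005, -0.04, -0.165, 0, -1], [-0.005, -0.03, -0.165, 0, -1], [0, -0.02, -0.165, 0, -1], [0, 0, -0.165, 0, -1], [0, 0, -0.165, 0, -1], [0, 0, -0.165, 0, -1], [0, 0.01, -0.05, 0, -1]],
  ],
)

```text
clock: 19.2
eef_pos: [0.6374, -0.1553, 0.0769]
tool_rot: [-0.662, 0.749, 0.0, -0.0]
ft_force: [-1.4, -3.2, 3.3]
grip_width: 0.0126
grasp_force: 63.8
```

```bash
python3 look.py
python3 - <<'E'
from h import *
tilt('blue',[.59,-.14,.08],[.72,0.02,.3],(-.05,-.5,.85))
E
```

```text
19.2 [ 0.6374 -0.1553  0.0769] [-0.992  0.122  0.   ] [-0.24  0.66  0.2   1.11 -0.   -1.69] w 0.0126 f [-1.4 -3.2  3.3] 63.84119153022766
scene 953 44 [-0.067 -0.646  0.761] tilt 40.5 lean dir -96.0 [ 0.613 -0.127  0.08 ] [ 0.683 -0.043  0.15 ]
side 159 5 [ 0.196 -0.645  0.738] tilt 42.4 lean dir -73.0 [ 0.614 -0.099  0.081] [ 0.679 -0.042  0.146]
```

Emit:
apply_moves(
  targets=[
    [[-0.01, -0.1, 0.4, 0, -1], [-0.02, -0.2, 0.9, 0, -1], [0, 0, 0.9, 0, -1], [0, 0, 0.9, 0, -1], [-0.33, 0.4, 0, -6.92, -1], [-0.33, 0.4, 0, -6.92, -1], [-0.33, 0.4, 0, -6.92, -1], [-0.33, 0.4, 0, -6.92, -1]],
  ],
)

```text
clock: 19.97
eef_pos: [0.5827, -0.1019, 0.2007]
tool_rot: [-0.462, 0.887, 0.0, -0.0]
ft_force: [-0.4, -0.0, -0.2]
grip_width: 0.0125
grasp_force: 62.8
```

Emit:
apply_moves(
  targets=[
    [[-0.33, 0.39, 0, -6.92, -1], [-0.33, 0.39, 0, -6.92, -1], [-0.33, 0.39, 0, -6.92, -1], [-0.33, 0.39, 0, -6.92, -1], [-0.33, 0.39, 0, -6.92, -1], [-0.33, 0.39, 0, -6.92, -1], [-0.33, 0.39, 0, -6.92, -1], [-0.33, 0.38, 0, -6.92, -1]],
  ],
)

```text
clock: 20.63
eef_pos: [0.4767, 0.0226, 0.2007]
tool_rot: [0.003, 1.0, 0.0, -0.001]
ft_force: [-0.1, 0.3, -0.1]
grip_width: 0.0126
grasp_force: 62.8
```

Emit:
apply_moves(
  targets=[
    [[-0.33, 0.38, 0, -6.92, -1], [0, 0, 0, 0, -1], [0, 0, 0, 0, -1]],
  ],
)

```text
clock: 20.88
eef_pos: [0.4641, 0.0375, 0.201]
tool_rot: [0.059, 0.998, 0.0, -0.0]
ft_force: [0.3, -0.6, -0.4]
grip_width: 0.0123
grasp_force: 62.8
```

```bash
python3 look.py
python3 - <<'E'
from h import *
tilt('blue',[.47,-.1,.08],[.72,.14,.3]); ext('blue',[.4,-.1,.1],[.7,.14,.35])
E
```

```text
20.8833 [0.4641 0.0375 0.201 ] [ 0.117  0.993 -0.   ] [ 0.08  0.2  -0.17  1.2   0.    0.2 ] w 0.0123 f [ 0.3 -0.6 -0.4] 62.79756188392639
scene 492 50 [-0.565 -0.016  0.825] tilt 34.4 lean dir -178.0 [ 0.479 -0.01   0.208] [0.585 0.041 0.272]
side 186 14 [-0.598  0.195  0.778] tilt 38.9 lean dir 162.0 [ 0.513 -0.007  0.202] [0.575 0.062 0.261]
scene blue green-frame lo [-0.0043 -0.0346  0.151 ] hi [0.0846 0.0147 0.1976] xhi 0.0868
side blue green-frame lo [0.021  0.0051 0.1495] hi [0.0641 0.0333 0.1945] xhi 0.0656
```

Emit:
apply_moves(
  targets=[
    [[-0.54, 0.08, -0.38, 0, -1], [-0.54, 0.08, -0.38, 0, -1], [0.2, -0.024, -0.287, 0, -1], [0.2, -0.024, -0.287, 0, -1], [0.2, -0.024, -0.287, 0, -1], [0.2, -0.024, -0.287, 0, -1], [0.2, -0.024, -0.287, 0, -1], [0, 0, 0, 0, -1]],
  ],
)

```text
clock: 21.75
eef_pos: [0.4621, 0.0374, 0.1113]
tool_rot: [0.061, 0.998, -0.0, -0.001]
ft_force: [0.9, 0.2, 0.2]
grip_width: 0.0129
grasp_force: 62.8
```

```bash
sed -i "s/blue=((105,120,50)/blue=((100,90,25)/" h.py; python3 look.py
python3 - <<'E'
from h import *
tilt('blue',[.47,-.1,.08],[.72,.14,.3]); ext('blue',[.42,-.1,.09],[.7,.14,.35]); ext('yellow',[.53,-.1,.05],[.7,.14,.35])
im,d,c=cam('scene')
i2,d2,c2=cam('side'); cv2.imwrite('pics/hh.png',np.hstack([cv2.resize(im[100:280,190:430],(400,300)),cv2.resize(i2[100:280,220:460],(400,300))]))
E
```

```text
21.75 [0.4621 0.0374 0.1113] [ 0.122  0.993 -0.001] [ 0.08  0.28 -0.32  0.97 -0.    0.2 ] w 0.0129 f [0.9 0.2 0.2] 62.82402992248535
scene 663 51 [-0.536  0.021  0.844] tilt 32.5 lean dir 178.0 [ 0.475 -0.01   0.115] [0.584 0.061 0.183]
side 650 23 [-0.588  0.177  0.789] tilt 37.9 lean dir 163.0 [ 0.494 -0.008  0.113] [0.576 0.062 0.186]
scene blue green-frame lo [-0.0627 -0.0348  0.0799] hi [0.0309 0.0256 0.128 ] xhi 0.0321
side blue green-frame lo [-0.038  -0.0329  0.0803] hi [0.0254 0.0342 0.1312] xhi 0.0275
scene yellow green-frame lo [-0.0462 -0.0421  0.0345] hi [0.0428 0.1007 0.0605] xhi 0.0449
side yellow green-frame lo [-0.0438 -0.0404  0.0062] hi [0.0397 0.0285 0.0587] xhi 0.0416
```

Emit:
apply_moves(
  targets=[
    [[0.065, 0.04, 0.04, 0, -1], [0.098, -0.012, -0.141, 0, -1], [0.098, -0.012, -0.141, 0, -1], [0.098, -0.012, -0.141, 0, -1], [0.098, -0.012, -0.141, 0, -1], [0.098, -0.012, -0.141, 0, -1], [0.098, -0.012, -0.141, 0, -1], [0.098, -0.012, -0.141, 0, -1]],
  ],
)

```text
clock: 22.82
eef_pos: [0.4919, 0.0363, 0.0746]
tool_rot: [0.061, 0.998, -0.0, -0.0]
ft_force: [1.1, 0.1, -0.0]
grip_width: 0.0126
grasp_force: 62.8
```

Emit:
apply_moves(
  targets=[
    [[0.085, -0.01, -0.123, 0, -1], [0.085, -0.01, -0.123, 0, -1], [0, 0, 0, 0, -1]],
  ],
)

```text
clock: 23.07
eef_pos: [0.4986, 0.0355, 0.0645]
tool_rot: [0.061, 0.998, -0.0, -0.001]
ft_force: [0.3, -0.3, -0.3]
grip_width: 0.013
grasp_force: 62.8
```

```bash
python3 look.py
python3 - <<'E'
from h import *
tilt('blue',[.525,-.1,.08],[.72,.14,.3]); ext('blue',[.42,-.1,.07],[.7,.14,.35]); ext('yellow',[.53,-.1,.05],[.7,.14,.35])
E
```

```text
23.0667 [0.4986 0.0355 0.0645] [ 0.121  0.993 -0.   ] [ 0.07  0.4  -0.29  0.88 -0.    0.19] w 0.013 f [ 0.3 -0.3 -0.3] 62.808204889297485
scene 299 48 [-0.564  0.043  0.825] tilt 34.4 lean dir 176.0 [ 0.525 -0.011  0.081] [0.604 0.06  0.136]
side 447 45 [-0.61   0.086  0.788] tilt 38.0 lean dir 172.0 [ 0.532 -0.01   0.08 ] [0.615 0.062 0.137]
scene blue green-frame lo [-0.0638 -0.0323  0.051 ] hi [0.0345 0.0344 0.0685] xhi 0.0356
side blue green-frame lo [-0.0362 -0.0303  0.0199] hi [0.0281 0.0371 0.0704] xhi 0.0296
scene yellow green-frame lo [-0.0366 -0.0422  0.0441] hi [0.0436 0.1027 0.0606] xhi 0.0456
side yellow green-frame lo [-0.0396 -0.0409  0.013 ] hi [0.0416 0.018  0.0595] xhi 0.0416
```

Emit:
apply_moves(
  targets=[
    [[0.04, -0.005, -0.055, 0, -1], [0.04, -0.005, -0.055, 0, -1], [0.04, -0.005, -0.055, 0, -1], [0, 0, 0, 0, -1]],
  ],
)

```text
clock: 23.7
eef_pos: [0.5026, 0.035, 0.0587]
tool_rot: [0.061, 0.998, -0.0, -0.001]
ft_force: [-3.7, 0.6, 3.9]
grip_width: 0.0128
grasp_force: 63.5
```

Emit:
apply_moves(
  targets=[
    [[0.03, -0.004, -0.04, 0, -1], [0, 0, 0, 0, -1]],
  ],
)

```text
clock: 23.87
eef_pos: [0.5026, 0.0351, 0.0576]
tool_rot: [0.061, 0.998, 0.0, -0.002]
ft_force: [-8.6, 1.0, 9.3]
grip_width: 0.0128
grasp_force: 64.8
```

```bash
python3 look.py
python3 - <<'E'
from h import *
ext('blue',[.42,-.1,.07],[.7,.14,.35])
E
```

```text
23.8667 [0.5026 0.0351 0.0576] [0.121 0.993 0.   ] [ 0.07  0.42 -0.28  0.87  0.    0.19] w 0.0128 f [-8.6  1.   9.3] 64.83314752578735
scene blue green-frame lo [-0.0623 -0.0319  0.0486] hi [0.033  0.0344 0.0614] xhi 0.0363
side blue green-frame lo [-0.0355 -0.0312  0.0137] hi [0.0271 0.0373 0.0636] xhi 0.0288
```

Emit:
apply_moves(
  targets=[
    [[-0.03, 0, 0.02, 0, -1], [0, 0, 0, 0, -0.3], [0, 0, 0, 0, -0.3], [0, 0, 0, 0, -0.3], [0, 0, 0, 0, -0.3], [0, 0, 0, 0, -0.3], [0, 0, 0, 0, -0.3]],
  ],
)

```text
clock: 24.55
eef_pos: [0.5034, 0.0349, 0.0581]
tool_rot: [0.061, 0.998, -0.0, 0.0]
ft_force: [-0.2, 0.8, -0.6]
grip_width: 0.03
grasp_force: 0.0
```

```bash
python3 look.py
python3 - <<'E'
from h import *
tilt('blue',[.525,-.1,.07],[.72,.14,.3]);ext('blue',[.42,-.1,.06],[.7,.14,.35])
for n in('scene','side'):
    i,d,c=cam(n)
    for k,r in(('blue',.034),('yellow',.044)):
        P=np.vstack([pts(c,d,m) for m,_,_ in comps(i,k,60)]); P=P[(P>[.5,-.1,.05]).all(1)&(P<[.75,.2,.3]).all(1)]
        L=(P-O)@GF
        for nm,q in(('down',L[(L[:,0]<-.02)&(np.abs(L[:,1])<.025)&(L[:,0]>-.047)]),('up',L[(L[:,0]>.02)&(np.abs(L[:,1])<.025)]),('right',L[(L[:,1]<-.02)&(np.abs(L[:,0])<.025)])):
            print(n,k,nm,len(q),np.percentile(q[:,2],96).round(4) if len(q)>5 else '')
E
```

```text
24.55 [0.5034 0.0349 0.0581] [ 0.121  0.993 -0.   ] [ 0.07  0.42 -0.28  0.87 -0.    0.19] w 0.03 f [-0.2  0.8 -0.6] 0.0
scene 228 55 [-0.469  0.012  0.883] tilt 28.0 lean dir 179.0 [ 0.525 -0.011  0.074] [0.6   0.058 0.123]
side 355 38 [-0.595  0.134  0.793] tilt 37.6 lean dir 167.0 [ 0.542 -0.009  0.07 ] [0.613 0.063 0.122]
scene blue green-frame lo [-0.0832 -0.0319  0.0423] hi [0.0273 0.0354 0.063 ] xhi 0.0299
side blue green-frame lo [-0.0368 -0.0316  0.0099] hi [0.0213 0.037  0.0781] xhi 0.0235
scene blue down 105 0.0616
scene blue up 36 0.0552
scene blue right 24 0.0549
scene yellow down 2 
scene yellow up 63 0.0508
scene yellow right 42 0.0516
side blue down 77 0.0585
side blue up 9 0.0573
side blue right 58 0.0604
side yellow down 2 
side yellow up 76 0.0549
side yellow right 74 0.0555
```

Emit:
apply_moves(
  targets=[
    [[0, 0, 0.1, 0, -0.3], [0, 0, 0.3, 0, -0.2], [-0.3, 0, 0.8, 0, -0.1], [-0.5, 0, 0.9, 0, 0], [-0.5, 0, 0.9, 0, 0], [-0.5, 0, 0.5, 0, 0], [0, 0, 0, 0, 0]],
  ],
)

```text
clock: 25.43
eef_pos: [0.4308, 0.035, 0.2032]
tool_rot: [0.061, 0.998, 0.001, 0.003]
ft_force: [-0.2, 0.2, 0.2]
grip_width: 0.0427
grasp_force: 0.0
```

```bash
python3 look.py
python3 - <<'E'
from h import *
tilt('blue',[.54,-.1,.07],[.72,.14,.3]);ext('blue',[.42,-.1,.06],[.7,.14,.35]);tilt('yellow',[.53,-.1,.05],[.75,.075,.3])
for n in('scene','side'):
    i,d,c=cam(n)
    for k in('blue','yellow'):
        P=np.vstack([pts(c,d,m) for m,_,_ in comps(i,k,60)]); P=P[(P>[.5,-.1,.05]).all(1)&(P<[.75,.2,.3]).all(1)]
        L=(P-O)@GF; q=L[np.hypot(L[:,0],L[:,1])<.026]; print(n,k,'inner floor z',len(q),np.percentile(q[:,2],[5,20,50]).round(4) if len(q)>5 else '')
im,d,c=cam('scene'); i2,d2,c2=cam('side'); cv2.imwrite('pics/ii.png',np.hstack([cv2.resize(im[100:280,220:460],(400,300)),cv2.resize(i2[100:280,220:460],(400,300))]))
E
```

```text
25.4333 [0.4308 0.035  0.2032] [0.121 0.993 0.001] [ 0.08  0.13 -0.25  1.18  0.    0.2 ] w 0.0427 f [-0.2  0.2  0.2] 0.0
scene 197 77 [-0.563  0.082  0.822] tilt 34.7 lean dir 172.0 [ 0.54  -0.011  0.073] [0.6   0.059 0.122]
side 352 37 [-0.617  0.088  0.782] tilt 38.6 lean dir 172.0 [ 0.541 -0.009  0.07 ] [0.614 0.061 0.12 ]
scene blue green-frame lo [-0.0851 -0.032   0.0425] hi [0.0268 0.0354 0.0632] xhi 0.0286
side blue green-frame lo [-0.0916 -0.0298  0.0102] hi [0.0198 0.0362 0.0678] xhi 0.0235
scene 161 62 [-0.475  0.043  0.879] tilt 28.5 lean dir 175.0 [ 0.542 -0.022  0.077] [0.615 0.073 0.128]
side 228 41 [-0.545  0.082  0.835] tilt 33.4 lean dir 171.0 [ 0.538 -0.021  0.058] [0.627 0.072 0.128]
scene blue inner floor z 13 [0.0502 0.0511 0.0525]
scene yellow inner floor z 0 
side blue inner floor z 89 [0.0097 0.0111 0.0127]
side yellow inner floor z 0
```

View pics/ii.png

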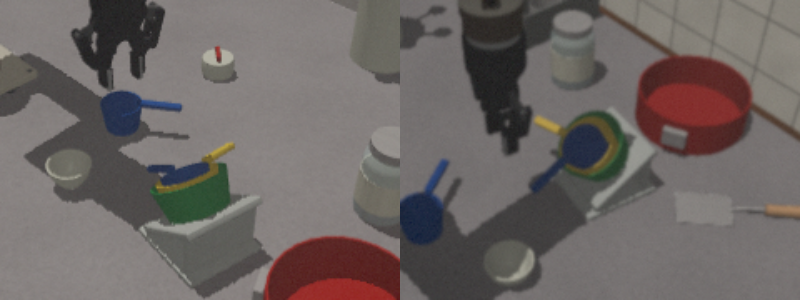

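The picture shows green, yellow and blue nested at left-panel (190,180), with the handles about 80° apart. The blue inner floor reads about 12 mm above the green underside, which is what fully home gives, and the bystanders are untouched. I hand the job in.

```bash
python3 -c "
from workcell import order
print(order.job_done())"
```

```text
the job is handed in; nothing more can be done
None
```

The job is handed in at about 25 s of the 64 s: by camera measurement the yellow cup sits home in the green and the blue home in the yellow, both released, but the hand-in returned no verdict.

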